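# Blend filler beads with a telescopic stirrer

### The job

The round and the square filler beads in the deep pot lie apart: without forcing anything, draw the stirrer out in its holder until the lock button clicks out, slide it out of the holder, and gently stir the beads with its foot down at the pot's bottom, in wide circles close to the wall, for at least two full turns and until they are blended, so that on each side of the line through the pot's two lugs there is at least one bead of each shape. Touch the beads only with the stirrer, keep them all in the pot, and leave the things round about alone. Then slide the stirrer back upright into its holder, foot under the fork and still locked out, and let go.

Things in the scene. Friction and masses are not known exactly. Their poses are not given: they have to be found in the camera images.
- pot: Deep open aluminium pot, fixed, 80 mm high, 150 mm across, walls 5 mm (inside 140 mm across). Origin: centre of its underside, on the table; inner floor 6 mm above it. Two wire lugs just below the rim reach out to 98 mm from the centre along the pot's +x and -x; the line through both lugs divides the pot into a +y and a -y half.
- holder: Low holder, fixed: base plate 100x90x8 mm, over it a steel fork plate (29 to 37 mm above the table) with a 24 mm wide slot along x, flared and open toward -x, ending 17 mm to +x of the origin. Origin: on the table below the stirrer's place. The foot stands on the base plate under the fork, which stops lifting; it goes out and in only by sliding upright along the slot (clear after 65 mm toward -x).
- stirrer_foot (a point): Centre of the underside of the stirrer's foot (z up along the stirrer). Stirrer, 0.18 kg: rubber foot 32 mm across, 14 mm high, bevelled below; tube 18 mm in diameter up to 70 mm above the underside; in the tube a thinner rod with the handle. It starts upright in the holder, nearly pushed together.
- stirrer_grip (a point): Centre of the stirrer's handle, an upright black bar 24x24 mm and 46 mm high, sides along this point's x and y. Pushed fully together this point is 97 mm above the foot's underside. The handle draws straight up against 5 to 8 N of friction to a hard stop; how far is not marked (35 to 65 mm): feel for it.
- stirrer_button (a joint): Spring lock button on the stirrer's thin rod: 0 while pressed in inside the tube, 0.004 m when it has clicked out just above the tube's mouth, 1 to 4 mm before the stop. Out, it keeps the stirrer from pushing together.
- round0_mid (a point): Centre of a round polished wooden drum bead, 32 mm in diameter and 24 mm high, with a bore, 20 g, very slippery (friction 0.12), loose on the pot's floor (centre 12 mm above the floor).
- round1_mid (a point): Centre of a round polished wooden drum bead, 32 mm in diameter and 24 mm high, with a bore, 20 g, very slippery (friction 0.12), loose on the pot's floor (centre 12 mm above the floor).
- round2_mid (a point): Centre of a round polished wooden drum bead, 32 mm in diameter and 24 mm high, with a bore, 20 g, very slippery (friction 0.12), loose on the pot's floor (centre 12 mm above the floor).
- round3_mid (a point): Centre of a round polished wooden drum bead, 32 mm in diameter and 24 mm high, with a bore, 20 g, very slippery (friction 0.12), loose on the pot's floor (centre 12 mm above the floor).
- square0_mid (a point): Centre of a square polished wooden block bead, 24x24x24 mm, with a bore, 20 g, very slippery (friction 0.12), loose on the pot's floor (centre 12 mm above the floor).
- square1_mid (a point): Centre of a square polished wooden block bead, 24x24x24 mm, with a bore, 20 g, very slippery (friction 0.12), loose on the pot's floor (centre 12 mm above the floor).
- square2_mid (a point): Centre of a square polished wooden block bead, 24x24x24 mm, with a bore, 20 g, very slippery (friction 0.12), loose on the pot's floor (centre 12 mm above the floor).
- square3_mid (a point): Centre of a square polished wooden block bead, 24x24x24 mm, with a bore, 20 g, very slippery (friction 0.12), loose on the pot's floor (centre 12 mm above the floor).
- tall_pack_mid (a point): Bystander: loose upright carton 34x34x117 mm; point half-way up.
- small_bottle_mid (a point): Bystander: loose small bottle, 27 mm across, 74 mm high; point half-way up.
- counter_mid (a point): Bystander: loose round hand counter 46x67x22 mm; point half-way up.
Things that resemble listed ones, but are neither listed nor needed, are in the scene too. What is shaped like the holder but green is not meant.

How it is judged:
On the way, in this order (a step that is already met when the one before it is completed fails the run):
1. the stirrer is drawn out until its lock button stands out, its foot still in the holder (value of joint stirrer_button above 0.003 m and horizontal distance between stirrer_foot and holder below 0.012 m), for 0.2 s.
2. locked out and down at the bottom of the pot, the foot sweeps past one lug's side (value of joint stirrer_button above 0.003 m and z of stirrer_foot in the frame of pot between -0.01 and 0.016 m and x of stirrer_foot in the frame of pot between 0.028 and 0.07 m and x of stirrer_foot in the frame of pot above -0.07 m and y of stirrer_foot in the frame of pot between -0.07 and 0.07 m), for 0.04 s.
3. locked out and down at the bottom of the pot, the foot sweeps past a side between the lugs (value of joint stirrer_button above 0.003 m and z of stirrer_foot in the frame of pot between -0.01 and 0.016 m and x of stirrer_foot in the frame of pot between -0.018 and 0.018 m and (y of stirrer_foot in the frame of pot between 0.026 and 0.07 m or y of stirrer_foot in the frame of pot between -0.07 and -0.026 m)), for 0.04 s.
4. locked out and down at the bottom of the pot, the foot sweeps past the other lug's side (value of joint stirrer_button above 0.003 m and z of stirrer_foot in the frame of pot between -0.01 and 0.016 m and x of stirrer_foot in the frame of pot between -0.07 and -0.028 m and x of stirrer_foot in the frame of pot below 0.07 m and y of stirrer_foot in the frame of pot between -0.07 and 0.07 m), for 0.04 s.
5. locked out and down at the bottom of the pot, the foot sweeps past a side between the lugs (all of step 3), for 0.04 s.
6. locked out and down at the bottom of the pot, the foot sweeps past the first lug's side again (all of step 2), for 0.04 s.
At the end, for the whole second after the job is handed in: On both sides of the lug line lie at least one round and one square bead (centre 3 mm or more off the line); all beads are in the pot; the stirrer stands still and upright (0.15 rad) in the holder under the fork, foot within 12 mm of its place, lock button out (all of step 1 and y of any of round0_mid, round1_mid, round2_mid, round3_mid in the frame of pot above 0.003 m and y of any of round0_mid, round1_mid, round2_mid, round3_mid in the frame of pot below -0.003 m and y of any of square0_mid, square1_mid, square2_mid, square3_mid in the frame of pot above 0.003 m and y of any of square0_mid, square1_mid, square2_mid, square3_mid in the frame of pot below -0.003 m and horizontal distance between each of round0_mid, round1_mid, round2_mid, round3_mid, square0_mid, square1_mid, square2_mid, square3_mid and pot below 0.07 m and height (world z) of each of round0_mid, round1_mid, round2_mid, round3_mid, square0_mid, square1_mid, square2_mid, square3_mid below 0.07 m and height (world z) of stirrer_foot below 0.016 m and angle between stirrer_foot's own z axis and vertical below 0.15 rad and linear speed of stirrer below 0.02 m/s); the robot touches nothing.
It fails at once if a bead leaves the pot (horizontal distance between any of round0_mid, round1_mid, round2_mid, round3_mid, square0_mid, square1_mid, square2_mid, square3_mid and pot above 0.072 m or height (world z) of any of round0_mid, round1_mid, round2_mid, round3_mid, square0_mid, square1_mid, square2_mid, square3_mid above 0.1 m).
It fails at once if the gripper itself touches a bead (contact force between the fingers and round0 above 0.5 N or contact force between the fingers and round1 above 0.5 N or contact force between the fingers and round2 above 0.5 N or contact force between the fingers and round3 above 0.5 N or contact force between the fingers and square0 above 0.5 N or contact force between the fingers and square1 above 0.5 N or contact force between the fingers and square2 above 0.5 N or contact force between the fingers and square3 above 0.5 N).
It fails at once if the stirrer is pressed against the pot with more than 40 N (contact force between stirrer and pot above 40 N).
It fails at once if the stirrer is wrenched against the holder with more than 60 N (contact force between stirrer and holder above 60 N).
It fails at once if a bystander is moved by more than 25 mm (distance of any of tall_pack_mid, small_bottle_mid, counter_mid from where it was at the start of the episode above 0.025 m).
It also fails if it takes over 72 s, if anything falls off the work surface, if the arm or the gripper's body presses on something with over 40 N, if the wrist force passes 120 N, or if a joint passes its speed limit or range.

### The arm

A 6-joint arm with a two-finger parallel gripper is mounted at the origin on a cart in front of the work surface, level with it; the furniture and walls round the work are solid. World frame = base frame: x ahead of the robot, y to its left, z up, the work surface at z = 0. Lengths are in m, angles in rad, forces in N, time in s.
With the tool pointing down it reaches from about 0.35 to 0.925 m from the base axis. Payload 6.4 kg.
Tool frame: the origin (TCP) lies midway between the tips of the shut fingers; the grasp point (between the pads) lies 19 mm behind it; z points along the fingers, y is the line along which they close (so a half turn about z gives the same grasp; the last joint's range is limited). The gripper opens to 85 mm and grips with 20 to 120 N. Pads are 22 mm wide; open, the fingers measure 114 mm over their backs; the gripper's body (76 mm by 85 mm) begins 54 mm behind the grasp point. The pads swing forward as they close: fully open they stand 13 mm farther back than shut.
Start: joints at [-1.459, 0.245, 1.558, -0, 1.339, -0.174], TCP at [0.183, -0.624, 0.231] pointing down, gripper open.
Joint ranges: [-3.13, 3.13], [-1.02, 2.26], [0.13, 2.54], [-0.95, 4.09], [0.21, 2.88], [-2.74, 2.74]. Speed limits (rad/s): [2.57, 2.57, 3.14, 3.14, 3.14, 3.14].

### API

Orientations are given as a 3x3 rotation matrix whose columns are the frame's x, y, z axes.
In Python, from cell import ctrl, camera, camera_info gives the robot as it stands.
- The arm moves only by the shell command python3 -m jog 'ROWS'. ROWS is JSON, one flat list of numbers, 7 for each row, row after row: the turn, a rotation vector about the world's x, y, z in degrees, then the shift along the world's x, y, z in cm, then the closure, from -1 (fully open) to 1 (shut). A call has 1 to 10 rows; each row is the pose to reach, as a shift and turn from the pose commanded when the call began; what a row does not reach only later rows make up. A row lasts 1/8 s, in which the tool goes at most 62.5 mm and 10.7 degrees, less where a joint would pass 70% of its speed; a pose out of reach is approached as far as the arm can. A call with a gripper value outside its range is refused whole. The fingers move at their own pace and stop on an object; the grip force is fixed at half the most. Time passes only in rows, so rows that repeat a pose let the fingers close. It gives the time, the measured TCP pose, the force, the opening and the grip force at its end, in the units of the state.
- ctrl.state(): the state, without advancing time (a new reading comes with each control period).
- camera(name): name is "scene" or "top" or "wrist"; returns (picture, depth): 400x640x3 uint8, blue, green, red; 400x640 float32, m along the optical axis (not along the pixel's ray), 0 where there is no reading.
- camera_info(name): a dict with "fx", "fy", "cx", "cy" (pixels), "dist" ([k1, k2, p1, p2, k3] as OpenCV has them; the pictures are not rectified), "origin" and "attitude" of the camera in the world. Camera axes: x right, y up, looking along -z (the intrinsics and any distortion apply to the point x, -y, -z); pixel columns grow to the right and rows downward; lengths in m; the calibration is good to about 2 mm. A picture is of the moment at which its call begins: read the wrist's pose just before it. camera_info takes no time and is no camera call; for the wrist camera it gives the pose at the moment of the call.
- ctrl.finish_job(): hands the job in; it is judged then, once.
The state is a dict: "time": time; "joint_positions": joint angles; "qvel": joint speeds; "tau": joint torques, N m; "ee_pos": TCP position; "orientation": TCP orientation; "contact_force": force on the tool from outside, world axes, zero at the start; "torque": the same for the moment, N m; "finger_gap": opening from 0.0 (shut) to 1.0 (fully open); "gripper_force": force on a finger pad.
Only numpy, scipy, OpenCV 4.12 (cv2) and the standard library are available. Lean on these libraries where they do the work, as an engineer would, in place of code of your own. Each camera call takes 0.05 s, during which the arm holds its last target. There are 200 camera calls.

## Working session

There is one attempt and no reset: what is moved stays moved. The work goes in short steps, Python scripts to look and compute and a shell command to move; the robot and the scene stay as the last step left them, time stands still between calls to the robot, and variables do not carry over. Pictures are saved under pics/ and viewed, at most 10 in all, crops included, and the job is handed in when it is done.

```bash
ls; mkdir -p pics; cat > h.py <<'E'
import numpy as np,cv2
from cell import ctrl,camera,camera_info
def grab(n):
    i=camera_info(n);p,d=camera(n)
    np.savez(''+n+'.npz',p=p,d=d,o=i['origin'],a=i['attitude'],k=[i['fx'],i['fy'],i['cx'],i['cy']],dist=i['dist']);return p,d
def load(n): return np.load(''+n+'.npz')
def ray(z,u,v):
    fx,fy,cx,cy=z['k'];K=np.array([[fx,0,cx],[0,fy,cy],[0,0,1.]])
    q=cv2.undistortPoints(np.array([[[u,v]]],float),K,z['dist'])[0,0]
    return z['o'],np.array(z['a']).reshape(3,3)@np.array([q[0],-q[1],-1.])
def pt(z,u,v): # by depth
    o,r=ray(z,u,v);return o+r*float(z['d'][int(round(v)),int(round(u))])
def atz(z,u,v,h):
    o,r=ray(z,u,v);return o+r*(h-o[2])/r[2]
E
python3 - <<'E'
from h import *
for n in('top','scene'):
    p,d=grab(n);cv2.imwrite(f'pics/{n}0.png',p);i=camera_info(n);print(n,i)
s=ctrl.state();print(s)
E
```

```text
pics
top {'fx': 460.91535207716583, 'fy': 460.91535207716583, 'cx': 319.12859563439196, 'cy': 208.70308285718613, 'dist': array([0.02907836, 0.        , 0.        , 0.        , 0.        ]), 'origin': array([ 0.47030684, -0.0359208 ,  1.36518598]), 'attitude': array([[ 0.0109108 ,  0.99753641, -0.06929695],
       [-0.99993903,  0.01076683, -0.0024508 ],
       [-0.00169865,  0.06931947,  0.99759307]])}
scene {'fx': 472.19014603131956, 'fy': 472.19014603131956, 'cx': 318.02547623469917, 'cy': 199.3242990140769, 'dist': array([-0.04077557,  0.        ,  0.        ,  0.        ,  0.        ]), 'origin': array([-0.06856186, -0.74922158,  1.02454278]), 'attitude': array([[ 0.76843309,  0.44041702, -0.46426654],
       [-0.63970581,  0.54787893, -0.53907806],
       [ 0.0169427 ,  0.71123943,  0.70274563]])}
{'time': 0.1, 'joint_positions': array([-1.45912986e+00,  2.45724522e-01,  1.55891138e+00, -9.49079182e-06,
        1.33866272e+00, -1.74075747e-01]), 'qvel': array([-7.71168738e-04, -7.81414537e-05, -3.00045765e-03,  7.46037295e-04,
       -1.83414251e-03,  6.29575080e-04]), 'tau': array([ 2.12557711e-04, -4.30672145e+01, -3.27128792e+01, -1.13172023e-04,
        2.79008738e-03,  3.87331681e-06]), 'ee_pos': array([ 0.18317731, -0.62313527,  0.23029275]), 'orientation': array([[ 9.59452122e-01,  2.81871579e-01, -1.99282297e-04],
       [ 2.81871504e-01, -9.59450668e-01,  1.69431217e-03],
       [ 2.86376913e-04, -1.68178341e-03, -9.99998545e-01]]), 'contact_force': array([-0.07634212,  0.07656334, -0.94916037]), 'torque': array([ 0.01985551,  0.01739568, -0.00178402]), 'gripper_force': 0.0, 'finger_gap': 1.0030511289391488}
```

View pics/top0.png

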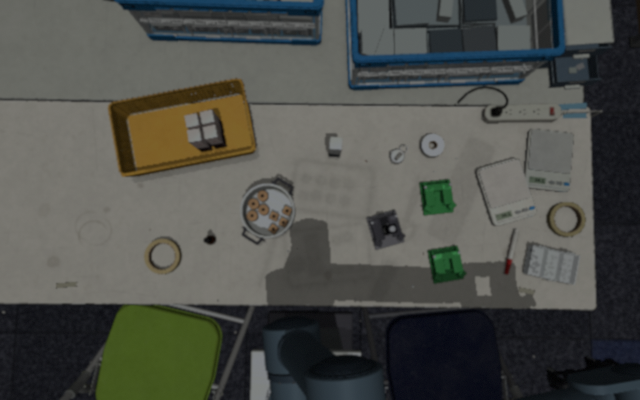

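View pics/scene0.png

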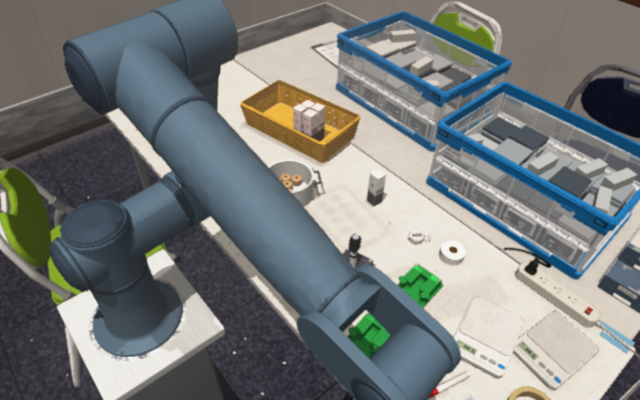

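The top view shows the pot at about (268,210) with its lugs at (283,184) and (254,238). Three holder-shaped things are in view: the dark grey one at (387,228) with a black handle on it, and green ones at (437,197) and (446,264). The grey one is meant, because green ones are excluded and it holds the stirrer. Bystanders: carton (334,145), counter (398,154), bottle (210,237). I'll confirm in a crop.

```bash
python3 - <<'E'
from h import *
z=load('top');p=z['p']
a=cv2.resize(p[170:260,230:310],None,fx=5,fy=5,interpolation=3)
b=cv2.resize(p[200:260,350:420],None,fx=5,fy=5,interpolation=3)
c=np.zeros((450,760,3),np.uint8);c[:,:400]=a;c[:300,405:755]=b
c=np.clip(c*1.5,0,255).astype(np.uint8);cv2.imwrite('pics/c1.png',c)
for n,u,v,h in [('pot',268,210,.08),('holder',387,229,.03),('lugA',283,184,.07),('lugB',254,238,.07)]:print(n,atz(z,u,v,h),pt(z,u,v))
E
```

```text
pot [0.55440721 0.11004429 0.08      ] [0.5574268  0.11528511 0.03385594]
holder [ 0.50633135 -0.22957219  0.03      ] [ 0.50383938 -0.21617649  0.1223606 ]
lugA [0.62917273 0.07015371 0.07      ] [ 0.63806099  0.07608839 -0.00246333]
lugB [0.47598868 0.14891772 0.07      ] [ 0.4762999   0.15904216 -0.00094322]
```

View pics/c1.png

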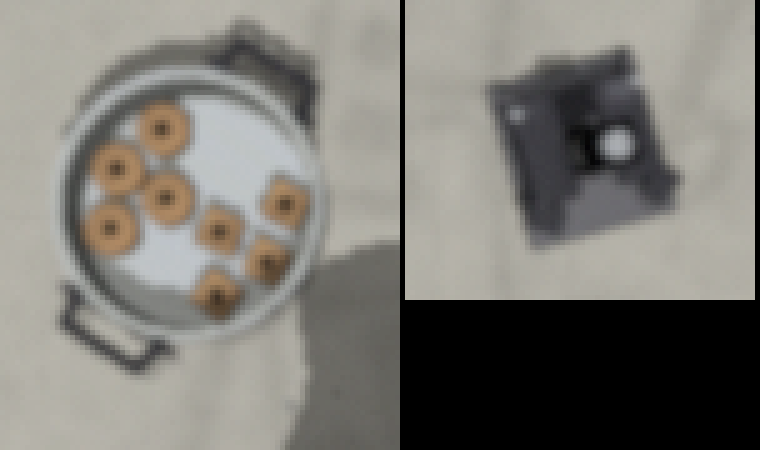

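The crop confirms the grey holder with the black handle, at (387,228). It also shows rounds on the left and squares on the right of the pot. I'll move above the holder for a closer wrist view.

```bash
python3 -m jog '[0,0,0,4,5,5,-1, 0,0,0,8,10,10,-1, 0,0,0,12,15,15,-1, 0,0,0,16,20,15,-1, 0,0,0,20,25,15,-1, 0,0,0,24,30,15,-1, 0,0,0,28,35,15,-1, 0,0,0,30,39,15,-1, 0,0,0,30,39,15,-1, 0,0,0,30,39,15,-1]'
python3 - <<'E'
from h import *
p,d=grab('wrist');cv2.imwrite('pics/w1.png',p);z=load('wrist');print(z['o'],z['a'],z['k'],z['dist'],ctrl.state()['ee_pos'])
E
```

```text
time: 1.35
ee_pos: [0.484, -0.2316, 0.3809]
orientation: [[0.958, 0.286, -0.001], [0.286, -0.958, 0.0], [-0.0, -0.001, -1.0]]
contact_force: [-0.2, -0.4, 0.4]
finger_gap: 1.005
gripper_force: 0.0
[ 0.55694655 -0.20990331  0.5230471 ] [[ 0.28565073  0.91475636  0.28569994]
 [-0.9583329   0.27306794  0.0838567 ]
 [-0.00130704 -0.29774939  0.95464318]] [311.07705267 311.07705267 320.4830201  200.80757109] [-0.05320087  0.          0.          0.          0.        ] [ 0.48339909 -0.23294539  0.38086928]
```

View pics/w1.png

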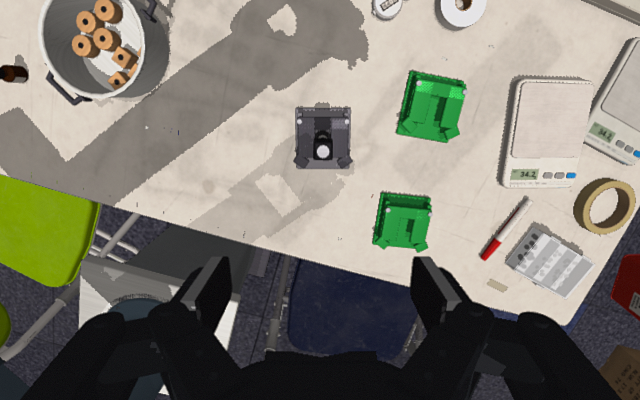

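The wrist view shows the grey holder at (323,137) with its slot opening toward the bottom of the image, toward the robot. Next: an enlarged crop and depth points.

```bash
python3 - <<'E'
from h import *
z=load('wrist');p=z['p']
c=cv2.resize(p[95:180,280:370],None,fx=6.5,fy=6.5,interpolation=cv2.INTER_CUBIC);c=np.clip(c*1.8,0,255).astype(np.uint8);cv2.imwrite('pics/c2.png',c)
P=np.array([[pt(z,u,v) for u in range(280,370)] for v in range(95,180)])
m=P[...,2]
for lo,hi in((.1,.16),(.027,.04),(.004,.011)):
    s=P[(m>lo)&(m<hi)];print(lo,len(s),s.mean(0),s.min(0),s.max(0),cv2.minAreaRect(s[:,:2].astype(np.float32)*1000))
# pot rim
Q=np.array([pt(z,u,v) for v in range(0,110) for u in range(20,190)])
s=Q[(Q[:,2]>.074)&(Q[:,2]<.085)&(Q[:,1]<.25)];print('rim',len(s),cv2.minEnclosingCircle(s[:,:2].astype(np.float32)*1000),np.median(s[:,2]))
Q=np.array([pt(load('top'),u,v) for v in range(170,250) for u in range(230,310)])
s=Q[(Q[:,2]>.074)&(Q[:,2]<.09)];print('rimtop',len(s),cv2.minEnclosingCircle(s[:,:2].astype(np.float32)*1000))
E
```

```text
0.1 433 [ 0.50684485 -0.2270052   0.13485976] [ 0.4910525  -0.24232626  0.10228648] [ 0.51950922 -0.2130711   0.14229416] ((504.9566650390625, -227.6200714111328), (24.265718460083008, 24.331157684326172), 16.018293380737305)
0.027 1833 [ 0.51029125 -0.2266181   0.03615025] [ 0.45629005 -0.28162197  0.02715013] [ 0.55652595 -0.17839681  0.0399837 ] ((505.48712158203125, -227.85955810546875), (83.2053451538086, 93.29368591308594), 16.623550415039062)
0.004 954 [ 0.51092123 -0.22578038  0.00716724] [ 0.44663185 -0.28350392  0.00413479] [ 0.56483073 -0.17176555  0.01036344] ((505.34857177734375, -228.05393981933594), (97.93504333496094, 90.14733123779297), 16.612884521484375)
rim 1451 ((552.6749877929688, 112.99534606933594), 77.25050354003906) 0.07899516005076462
rimtop 387 ((554.94580078125, 112.50625610351562), 76.55875396728516)
```

View pics/c2.png

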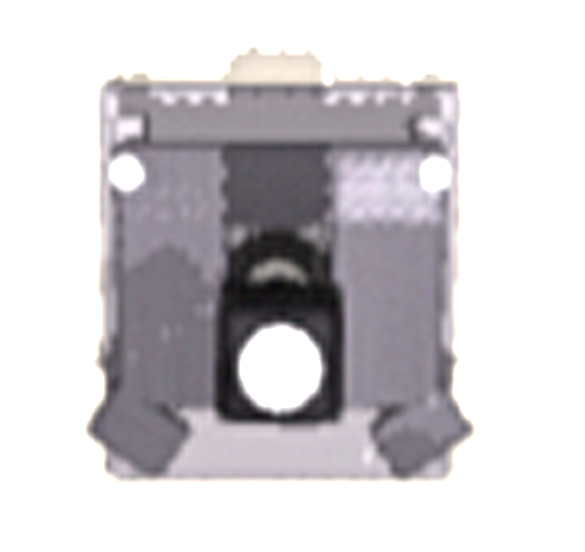

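Measured values check out. The base is 98×90 mm at 16.6°, the handle is 24×24 mm centred at (505,-228) mm with its top at about 0.141, and the rim is 77 mm in radius at z 0.079. The tool already lines up with the holder's axes, so I'll descend and grip the handle.

```bash
python3 -m jog '[0,0,0,2.2,0.5,-4,-1, 0,0,0,2.2,0.5,-10,-1, 0,0,0,2.2,0.5,-16,-1, 0,0,0,2.2,0.5,-21,-1, 0,0,0,2.2,0.5,-25,-1, 0,0,0,2.2,0.5,-27,-1, 0,0,0,2.2,0.5,-28.2,-1, 0,0,0,2.2,0.5,-28.2,-1, 0,0,0,2.2,0.5,-28.2,0, 0,0,0,2.2,0.5,-28.2,0.3]'; python3 -m jog '[0,0,0,0,0,0,1, 0,0,0,0,0,0,1, 0,0,0,0,0,0,1, 0,0,0,0,0,0,1, 0,0,0,0,0,0,1]'
```

```text
time: 2.65
ee_pos: [0.5059, -0.2292, 0.1005]
orientation: [[0.959, 0.282, 0.002], [0.282, -0.959, -0.001], [0.001, 0.002, -1.0]]
contact_force: [-0.6, 0.6, -0.9]
finger_gap: 0.607
gripper_force: 0.0
time: 3.28
ee_pos: [0.5055, -0.2287, 0.0998]
orientation: [[0.959, 0.282, 0.001], [0.282, -0.959, -0.0], [0.0, 0.0, -1.0]]
contact_force: [-1.1, 2.0, 5.7]
finger_gap: 0.277
gripper_force: 60.9
```

Gripped: the opening is 23.5 mm, which matches the 24 mm handle. Now I'll draw it up slowly and feel for the stop.

```bash
python3 -m jog '[0,0,0,0,0,0.3,1, 0,0,0,0,0,0.6,1, 0,0,0,0,0,0.9,1, 0,0,0,0,0,1.2,1, 0,0,0,0,0,1.5,1, 0,0,0,0,0,1.8,1, 0,0,0,0,0,2.1,1, 0,0,0,0,0,2.4,1, 0,0,0,0,0,2.6,1, 0,0,0,0,0,2.8,1]';  python3 -m jog '[0,0,0,0,0,0.2,1, 0,0,0,0,0,0.3,1]'; python3 -m jog '[0,0,0,0,0,0.2,1, 0,0,0,0,0,0.3,1]'
```

```text
time: 4.53
ee_pos: [0.5051, -0.2286, 0.1274]
orientation: [[0.959, 0.282, -0.0], [0.282, -0.959, 0.0], [-0.0, -0.0, -1.0]]
contact_force: [-0.7, -0.3, -5.6]
finger_gap: 0.275
gripper_force: 59.7
time: 4.78
ee_pos: [0.5052, -0.2287, 0.1304]
orientation: [[0.959, 0.282, -0.0], [0.282, -0.959, -0.0], [-0.0, 0.0, -1.0]]
contact_force: [0.1, -0.1, -5.7]
finger_gap: 0.279
gripper_force: 59.7
time: 5.03
ee_pos: [0.5052, -0.2287, 0.1334]
orientation: [[0.959, 0.282, -0.0], [0.282, -0.959, -0.0], [-0.0, 0.0, -1.0]]
contact_force: [-0.5, -0.6, -5.9]
finger_gap: 0.274
gripper_force: 59.7
```

```bash
python3 -m jog '[0,0,0,0,0,0.2,1, 0,0,0,0,0,0.3,1]'|grep -E "pos|cont"; python3 -m jog '[0,0,0,0,0,0.1,1, 0,0,0,0,0,0.2,1]'|grep -E "pos|cont"; python3 -m jog '[0,0,0,0,0,0.1,1, 0,0,0,0,0,0.2,1]'|grep -E "pos|cont"; python3 -m jog '[0,0,0,0,0,0.1,1, 0,0,0,0,0,0.2,1]'|grep -E "pos|cont"
```

```text
ee_pos: [0.5053, -0.2286, 0.1364]
contact_force: [-0.2, -0.3, -6.4]
ee_pos: [0.5052, -0.2286, 0.1383]
contact_force: [-0.4, 0.6, -5.6]
ee_pos: [0.5053, -0.2286, 0.1403]
contact_force: [-0.4, -0.4, -5.9]
ee_pos: [0.5052, -0.2286, 0.1423]
contact_force: [-0.9, -0.7, -5.7]
```

```bash
for i in 1; do python3 -m jog '[0,0,0,0,0,0.1,1, 0,0,0,0,0,0.2,1]'|grep -E "pos|cont"; done;  python3 -m jog '[0,0,0,0,0,0.1,1, 0,0,0,0,0,0.2,1]'|grep -E "pos|cont"; python3 -m jog '[0,0,0,0,0,0.1,1, 0,0,0,0,0,0.2,1]'|grep -E "pos|cont"
```

```text
ee_pos: [0.5052, -0.2286, 0.1442]
contact_force: [-0.4, -0.4, -5.5]
ee_pos: [0.5052, -0.2286, 0.1463]
contact_force: [-1.2, -0.7, -5.5]
ee_pos: [0.5053, -0.2287, 0.1485]
contact_force: [-0.4, -0.9, -6.7]
```

```bash
python3 - <<'E'
from h import *
p,d=grab('wrist');cv2.imwrite('pics/w2.png',p[200:400,200:440])
E
python3 -m jog '[0,0,0,0,0,0.1,1, 0,0,0,0,0,0.1,1]'|grep -E "pos|cont"; python3 -m jog '[0,0,0,0,0,0.1,1, 0,0,0,0,0,0.1,1]'|grep -E "pos|cont"
```

```text
ee_pos: [0.5052, -0.2286, 0.1491]
contact_force: [-0.4, -0.8, -6.6]
ee_pos: [0.5049, -0.2284, 0.1494]
contact_force: [1.7, -0.8, -13.0]
```

```bash
python3 -m jog '[0,0,0,0,0,0.1,1, 0,0,0,0,0,0.1,1]'|grep -E "pos|cont"
```

```text
ee_pos: [0.5046, -0.2282, 0.1496]
contact_force: [2.6, -2.1, -21.9]
```

Hard stop felt: force rises to 22 N at z 0.1496. Next I'll lower until the foot stands on the base and press lightly, to check that the lock holds.

```bash
python3 -m jog '[0,0,0,0,0,-0.4,1, 0,0,0,0,0,-0.7,1, 0,0,0,0,0,-0.9,1]'|grep -E "time|pos|cont"; python3 -m jog '[0,0,0,0,0,-0.1,1, 0,0,0,0,0,-0.2,1]'|grep -E "pos|cont"; python3 -m jog '[0,0,0,0,0,-0.1,1, 0,0,0,0,0,-0.2,1]'|grep -E "pos|cont"
```

```text
time: 7.95
ee_pos: [0.5063, -0.2293, 0.1441]
contact_force: [-0.9, -0.2, -2.2]
ee_pos: [0.5055, -0.2287, 0.1407]
contact_force: [0.3, 0.2, -1.3]
ee_pos: [0.5057, -0.2289, 0.1394]
contact_force: [-2.3, 0.8, 3.9]
```

```bash
python3 -m jog '[0,0,0,0,0,-0.1,1, 0,0,0,0,0,-0.1,1]'|grep -E "pos|cont"; python3 -m jog '[0,0,0,0,0,-0.1,1, 0,0,0,0,0,-0.1,1]'|grep -E "pos|cont";
```

```text
ee_pos: [0.5055, -0.2288, 0.1377]
contact_force: [-1.1, 0.7, 4.5]
ee_pos: [0.5056, -0.2289, 0.1371]
contact_force: [-1.4, 2.1, 6.7]
```

```bash
python3 -m jog '[0,0,0,0,0,-0.1,1, 0,0,0,0,0,-0.1,1]'|grep -E "pos|cont"; python3 -m jog '[0,0,0,0,0,-0.1,1, 0,0,0,0,0,-0.1,1]'|grep -E "pos|cont";
```

```text
ee_pos: [0.5058, -0.229, 0.1369]
contact_force: [-2.7, 3.4, 10.4]
ee_pos: [0.506, -0.2291, 0.1367]
contact_force: [-3.9, 2.0, 15.0]
```

The lock holds: force climbs to 15 N with no travel at TCP 0.1367, so foot z ≈ TCP z − 0.1287. I'll raise the foot off the base and slide out along the slot.

```bash
python3 -m jog '[0,0,0,0,0,0.4,1, 0,0,0,0,0,0.6,1, 0,0,0,0,0,0.6,1]'|grep -E "time|pos|cont"; python3 -m jog '[0,0,0,-0.5,-0.15,0,1, 0,0,0,-1.0,-0.3,0,1, 0,0,0,-1.5,-0.45,0,1]'|grep -E "pos|cont"
```

```text
time: 9.82
ee_pos: [0.5049, -0.2284, 0.1395]
contact_force: [-0.9, -0.2, -1.4]
ee_pos: [0.4897, -0.2332, 0.1401]
contact_force: [0.3, -0.1, -1.7]
```

```bash
python3 -m jog '[0,0,0,-0.7,-0.2,0,1, 0,0,0,-1.4,-0.4,0,1, 0,0,0,-2.1,-0.6,0,1, 0,0,0,-2.8,-0.8,0,1, 0,0,0,-3.5,-1.0,0,1, 0,0,0,-4.2,-1.2,0,1, 0,0,0,-4.9,-1.5,0,1, 0,0,0,-5.6,-1.7,0,1, 0,0,0,-6.3,-1.9,0,1, 0,0,0,-6.5,-1.9,0,1]'|grep -E "time|pos|cont"; python3 - <<'E'
from h import *
# beads in pot from saved top picture & pot frame
z=load('top')
A=atz(z,284.4,182.4,.07);B=atz(z,250.4,239,.07);x=(A-B)[:2];x/=np.linalg.norm(x);y=np.array([-x[1],x[0]]);c=(A+B)[:2]/2
print(c,np.linalg.norm(A-B),x,np.degrees(np.arctan2(x[1],x[0])))
c=np.array([.554,.1128])
for n,u,v in [('r',160,128),('r',117,168),('r',165,198),('r',110,229),('s',285,204),('s',218,231),('s',267,263),('s',217,295)]:
    w=atz(z,230+u/5,170+v/5,.03)[:2]; print(n,w,(w-c)@x*1000,(w-c)@y*1000)
E
```

```text
time: 11.45
ee_pos: [0.4249, -0.2523, 0.1403]
contact_force: [0.1, -0.1, -2.5]
[0.55342759 0.11260342] 0.1854857367368825 [ 0.86625778 -0.4995973 ] -29.973361280289804
r [0.59946473 0.13394225] 28.821567867054796 41.0286911681415
r [0.575853   0.15845336] -3.877968414371542 50.465276524732495
r [0.55868629 0.13024956] -4.658219787962101 17.45707615320094
r [0.5403269  0.16177023] -36.30982376462494 35.589798676799084
s [0.55594654 0.06055096] 27.78968282459945 -44.28864812887101
s [0.53983586 0.09915466] -5.452623101910157 -18.89675071303993
s [0.52157562 0.07043784] -6.9238555264503265 -52.895683998717296
s [0.50273942 0.09906818] -37.54449277806283 -37.50494136763311
```

The stirrer is out of the holder. In the pot frame (centre (0.554, 0.113), +x at −30°) all rounds lie at +y and all squares at −y. The spot at pot (38, 0) is free of beads, with at least 40 mm to every bead centre. I'll lift and carry it there.

```bash
python3 -m jog '[0,0,0,-0.3,0,2,1, 0,0,0,-0.3,0,5,1, 0,0,0,-0.3,0,8,1, 0,0,0,-0.3,0,11,1, 0,0,0,1,3,11.5,1, 0,0,0,3,8,11.5,1, 0,0,0,5.5,13,11.5,1, 0,0,0,8,18,11.5,1, 0,0,0,10.5,23,11.5,1, 0,0,0,13,28,11.5,1]'|grep -E "time|pos|cont|gap"; python3 -m jog '[0,0,0,1.5,3,0,1, 0,0,0,2.6,5.5,0,1, 0,0,0,3.2,6.6,0,1, 0,0,0,3.2,6.6,0,1]'|grep -E "time|pos|cont|gap"; python3 - <<'E'
from h import *
p,d=grab('top');z=load('top')
cv2.imwrite('pics/t2.png',cv2.resize(p[150:270,210:340],None,fx=4.5,fy=4.5,interpolation=2))
E
```

```text
time: 12.7
ee_pos: [0.5559, 0.0297, 0.2554]
contact_force: [1.1, -1.2, -2.0]
finger_gap: 0.275
time: 13.2
ee_pos: [0.5873, 0.094, 0.2551]
contact_force: [-0.1, -0.2, -1.3]
finger_gap: 0.273
```

View pics/t2.png

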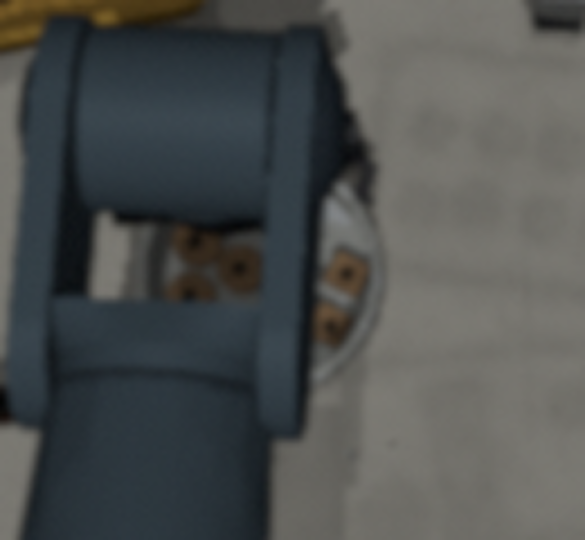

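The arm hides the pot's far half, and the beads that are visible have not moved. Now I'll descend, slowly at the end.

```bash
python3 -m jog '[0,0,0,0,0,-3,1, 0,0,0,0,0,-6,1, 0,0,0,0,0,-8,1, 0,0,0,0,0,-9,1, 0,0,0,0,0,-10,1, 0,0,0,0,0,-10.7,1, 0,0,0,0,0,-11.2,1, 0,0,0,0,0,-11.5,1, 0,0,0,0,0,-11.5,1]'|grep -E "time|pos|cont|gap"
```

```text
time: 14.38
ee_pos: [0.5873, 0.0939, 0.1403]
contact_force: [0.3, 0.1, -1.3]
finger_gap: 0.269
```

```bash
python3 -m jog '[0,0,0,1.0,1.1,0,1, 0,0,0,1.0,2.65,0,1, 0,0,0,0.5,4.1,0,1, 0,0,0,-0.5,5.25,0,1, 0,0,0,-1.8,6.0,0,1, 0,0,0,-3.3,6.3,0,1, 0,0,0,-4.8,6.0,0,1, 0,0,0,-6.15,5.25,0,1, 0,0,0,-7.15,4.1,0,1]'|grep -E "time|pos|cont|gap"
```

```text
time: 15.5
ee_pos: [0.5146, 0.1348, 0.1404]
contact_force: [0.9, 1.5, -2.1]
finger_gap: 0.269
```

Smooth and force-free. I'll carry on with more half turns.

```bash
python3 -m jog '[0,0,0,-0.5,-1.4,0,1, 0,0,0,-0.5,-3.0,0,1, 0,0,0,0,-4.4,0,1, 0,0,0,1.0,-5.6,0,1, 0,0,0,2.3,-6.3,0,1, 0,0,0,3.8,-6.6,0,1, 0,0,0,5.3,-6.3,0,1, 0,0,0,6.65,-5.6,0,1, 0,0,0,7.6,-4.4,0,1]'|grep -E "time|pos|cont"
python3 -m jog '[0,0,0,0.5,1.4,0,1, 0,0,0,0.5,3.0,0,1, 0,0,0,0,4.4,0,1, 0,0,0,-1.0,5.6,0,1, 0,0,0,-2.3,6.3,0,1, 0,0,0,-3.8,6.6,0,1, 0,0,0,-5.3,6.3,0,1, 0,0,0,-6.65,5.6,0,1, 0,0,0,-7.6,4.4,0,1]'|grep -E "time|pos|cont"
python3 -m jog '[0,0,0,-0.5,-1.4,0,1, 0,0,0,-0.5,-3.0,0,1, 0,0,0,0,-4.4,0,1, 0,0,0,1.0,-5.6,0,1, 0,0,0,2.3,-6.3,0,1, 0,0,0,3.8,-6.6,0,1, 0,0,0,5.3,-6.3,0,1, 0,0,0,6.65,-5.6,0,1, 0,0,0,7.6,-4.4,0,1]'|grep -E "time|pos|cont|gap"
```

```text
time: 16.62
ee_pos: [0.5929, 0.0911, 0.1402]
contact_force: [0.6, -1.2, -1.4]
time: 17.75
ee_pos: [0.5144, 0.135, 0.1403]
contact_force: [0.4, 1.8, -1.2]
time: 18.88
ee_pos: [0.5929, 0.0911, 0.1402]
contact_force: [-1.3, -0.8, -1.6]
finger_gap: 0.278
```

```bash

python3 -m jog '[0,0,0,0.5,1.4,0,1, 0,0,0,0.5,3.0,0,1, 0,0,0,0,4.4,0,1, 0,0,0,-1.0,5.6,0,1, 0,0,0,-2.3,6.3,0,1, 0,0,0,-3.8,6.6,0,1, 0,0,0,-5.3,6.3,0,1, 0,0,0,-6.65,5.6,0,1, 0,0,0,-7.6,4.4,0,1]'|grep -E "time|pos|cont"
python3 - <<'E'
from h import *
p,d=grab('wrist');cv2.imwrite('pics/w3.png',p)
z=load('wrist');print(z['o'])
E
```

```text
time: 20.0
ee_pos: [0.5144, 0.1349, 0.1403]
contact_force: [-0.3, 1.9, -1.5]
[0.5873844  0.15633233 0.28243607]
```

View pics/w3.png

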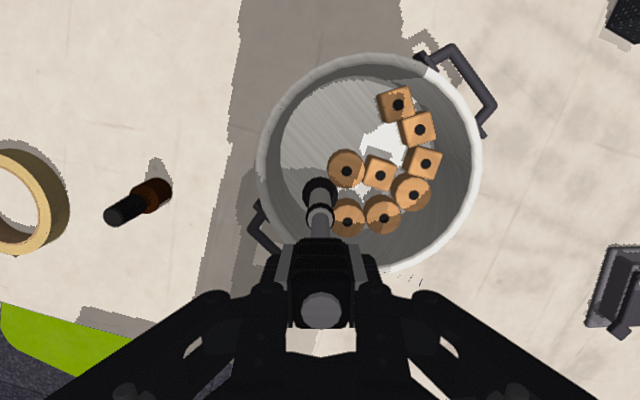

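The wrist view shows all 8 beads. Squares are at (398,104), (420,130), (426,163) and (380,175); rounds at (346,171), (414,195), (384,217) and (347,221). I'll put them into the pot frame.

```bash
cat > pf.py <<'E'
from h import *
def rep(z,L,h=.03):
    x=np.array([.866,-.5]);y=np.array([.5,.866]);c=np.array([.554,.1128])
    for n,u,v in L:
        w=atz(z,u,v,h)[:2]-c;print(n,np.round([w@x*1000,w@y*1000],0))
E
python3 - <<'E'
from pf import *
rep(load('wrist'),[('s',398,104),('s',420,130),('s',426,163),('s',380,175),('r',346,171),('r',414,195),('r',384,217),('r',347,221)])
E
```

```text
s [51. 13.]
s [ 51. -14.]
s [ 38. -39.]
s [  4. -20.]
r [-14.   2.]
r [ 14. -53.]
r [-18. -51.]
r [-43. -31.]
```

Round and square beads must both lie on +y, and no round is clearly there yet. Stirring about 90° further counter-clockwise pushes the train of rounds past the line, while the inner square stays at −y.

```bash

python3 -m jog '[0,0,0,-0.5,-1.4,0,1, 0,0,0,-0.5,-3.0,0,1, 0,0,0,0,-4.4,0,1, 0,0,0,1.0,-5.6,0,1, 0,0,0,1.9,-6.2,0,1, 0,0,0,1.9,-6.2,0,1]'|grep -E "time|pos|cont"
python3 - <<'E'
from h import *
p,d=grab('wrist');cv2.imwrite('pics/w4.png',p[0:300,180:580])
E
```

```text
time: 20.8
ee_pos: [0.5359, 0.0721, 0.1404]
contact_force: [0.8, -0.6, -1.6]
```

View pics/w4.png

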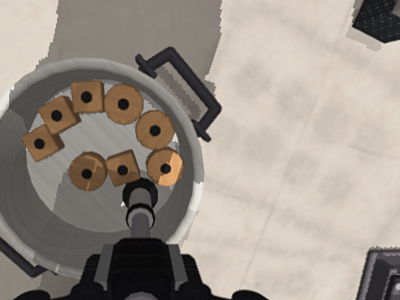

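The crop (offset 180,0) shows squares at (42,144), (57,116), (88,97) and (122,170); rounds at (123,104), (155,130), (165,168) and (88,173).

```bash
python3 - <<'E'
from pf import *
rep(load('wrist'),[(n,u+180,v) for n,u,v in[('s',42,144),('s',57,116),('s',88,97),('s',122,170),('r',123,104),('r',155,130),('r',165,168),('r',88,173)]])
E
```

```text
s [-22.  44.]
s [ 4. 50.]
s [32. 43.]
s [ 10. -16.]
r [47. 20.]
r [ 52. -11.]
r [ 37. -40.]
r [-12.   1.]
```

The beads are blended: +y has three squares and a round, −y has a square and two rounds, and all are more than 10 mm off the line. I'll lift straight out and return to the slot's mouth.

```bash

python3 -m jog '[0,0,0,0,0,1,1, 0,0,0,0,0,3,1, 0,0,0,0,0,6,1, 0,0,0,0,0,9,1, 0,0,0,0,0,11.5,1, 0,0,0,-0.5,-2,11.5,1, 0,0,0,-2.5,-7,11.5,1, 0,0,0,-4.5,-12,11.5,1, 0,0,0,-6.5,-17,11.5,1, 0,0,0,-8.5,-22,11.5,1]'|grep -E "time|pos|cont|gap"
python3 -m jog '[0,0,0,-1.5,-5,0,1, 0,0,0,-2.6,-8.5,0,1, 0,0,0,-2.6,-10.5,0,1, 0,0,0,-2.6,-10.5,0,1]'|grep -E "time|pos|cont|gap|orie"
```

```text
time: 22.1
ee_pos: [0.4491, -0.1483, 0.2563]
contact_force: [1.0, -0.8, -2.0]
finger_gap: 0.272
time: 22.6
ee_pos: [0.424, -0.2527, 0.2557]
orientation: [[0.96, 0.281, 0.001], [0.281, -0.96, -0.0], [0.0, 0.0, -1.0]]
contact_force: [0.3, 1.4, -2.3]
finger_gap: 0.274
```

```bash

python3 -m jog '[0,0,0,0,0,-4,1, 0,0,0,0,0,-8,1, 0,0,0,0,0,-10,1, 0,0,0,0,0,-11,1, 0,0,0,0,0,-11.5,1, 0,0,0,0,0,-11.5,1]'|grep -E "time|pos|cont|gap"
python3 -m jog '[0,0,0,0.7,0.2,0,1, 0,0,0,1.4,0.4,0,1, 0,0,0,2.1,0.6,0,1, 0,0,0,2.8,0.8,0,1]'|grep -E "time|pos|cont|gap"
python3 - <<'E'
from h import *
p,d=grab('top');q=p[165:280,230:430];cv2.imwrite('pics/t3.png',np.clip(cv2.resize(q,None,fx=4,fy=4,interpolation=2)*1.4,0,255).astype(np.uint8))
E
```

```text
time: 23.35
ee_pos: [0.4242, -0.2521, 0.1409]
contact_force: [-1.2, 1.4, -1.6]
finger_gap: 0.276
time: 23.85
ee_pos: [0.4524, -0.244, 0.1404]
contact_force: [-0.0, 0.5, -0.9]
finger_gap: 0.272
```

View pics/t3.png

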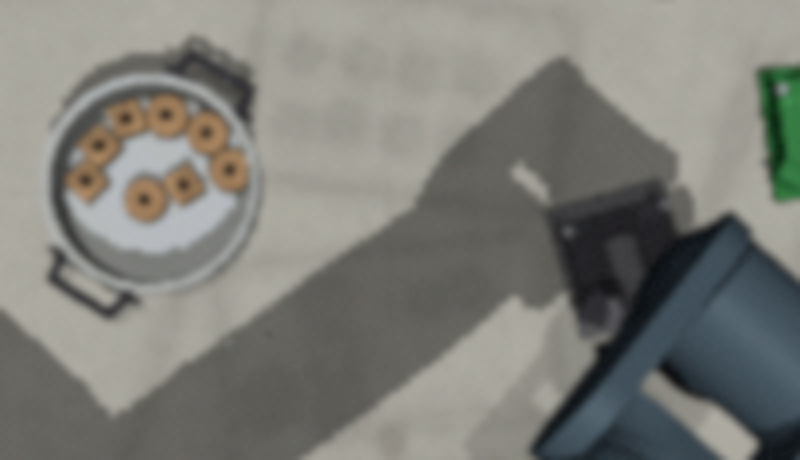

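The beads stayed put, blended on both sides of the lug line from about (215,75) to (92,290). I'll slide the stirrer the rest of the way in.

```bash

python3 -m jog '[0,0,0,0.7,0.2,0,1, 0,0,0,1.4,0.4,0,1, 0,0,0,2.1,0.6,0,1, 0,0,0,2.8,0.8,0,1]'|grep -E "time|pos|cont"
python3 -m jog '[0,0,0,0.6,0.2,0,1, 0,0,0,1.2,0.4,0,1, 0,0,0,1.8,0.55,0,1, 0,0,0,2.4,0.7,0,1, 0,0,0,2.4,0.7,0,1]'|grep -E "time|pos|cont"
```

```text
time: 24.4
ee_pos: [0.4802, -0.236, 0.1403]
contact_force: [-0.7, -0.1, -2.1]
time: 25.02
ee_pos: [0.5041, -0.2291, 0.1403]
contact_force: [-1.4, 0.6, -0.9]
```

Next I'll lower it until the foot rests on the base.

```bash

python3 -m jog '[0,0,0,0,0,-0.1,1, 0,0,0,0,0,-0.2,1, 0,0,0,0,0,-0.2,1]'|grep -E "time|pos|cont"
python3 -m jog '[0,0,0,0,0,-0.1,1, 0,0,0,0,0,-0.1,1]'|grep -E "time|pos|cont"
```

```text
time: 25.4
ee_pos: [0.5035, -0.2291, 0.1381]
contact_force: [-0.6, 0.2, -1.4]
time: 25.65
ee_pos: [0.5037, -0.2292, 0.1373]
contact_force: [0.0, -1.0, -2.7]
```

```bash

python3 -m jog '[0,0,0,0.1,0,-0.1,1, 0,0,0,0.1,0,-0.1,1]'|grep -E "time|pos|cont"
```

```text
time: 25.9
ee_pos: [0.5048, -0.2293, 0.1372]
contact_force: [-4.3, 2.9, 5.6]
```

The foot is on the base. I'll open gently, then lift straight up.

```bash

python3 -m jog '[0,0,0,0,0,0,0.3, 0,0,0,0,0,0,0.2, 0,0,0,0,0,0,0, 0,0,0,0,0,0,-0.5, 0,0,0,0,0,0,-1, 0,0,0,0,0,0,-1, 0,0,0,0,0,0,-1, 0,0,0,0,0,0,-1]'
python3 -m jog '[0,0,0,0,0,1,-1, 0,0,0,0,0,3,-1, 0,0,0,0,0,6,-1, 0,0,0,0,0,10,-1, 0,0,0,0,0,14,-1, 0,0,0,0,0,17,-1, 0,0,0,0,0,17,-1]'
python3 - <<'E'
from h import *
p,d=grab('wrist');z=load('wrist');P=np.array([pt(z,u,v) for u in range(250,400) for v in range(60,260)])
s=P[(P[:,2]>.10)&(P[:,2]<.2)&(abs(P[:,0]-.505)<.05)&(abs(P[:,1]+.228)<.05)];print(len(s),s.max(0),s.min(0),cv2.minAreaRect(s[:,:2].astype(np.float32)*1000))
cv2.imwrite('pics/w5.png',p)
E
```

```text
time: 26.9
ee_pos: [0.5048, -0.2291, 0.1363]
orientation: [[0.959, 0.282, 0.0], [0.282, -0.959, -0.0], [0.0, 0.0, -1.0]]
contact_force: [0.4, -0.5, -0.1]
finger_gap: 1.0
gripper_force: 0.0
time: 27.78
ee_pos: [0.5059, -0.23, 0.3102]
orientation: [[0.959, 0.282, 0.006], [0.282, -0.959, -0.004], [0.004, 0.006, -1.0]]
contact_force: [0.1, -0.3, 0.8]
finger_gap: 0.997
gripper_force: 0.0
827 [ 0.5197386  -0.2142452   0.17958451] [ 0.49102433 -0.24379171  0.13245042] ((505.0008239746094, -228.89083862304688), (24.33549690246582, 24.13316535949707), 15.644805908203125)
```

View pics/w5.png

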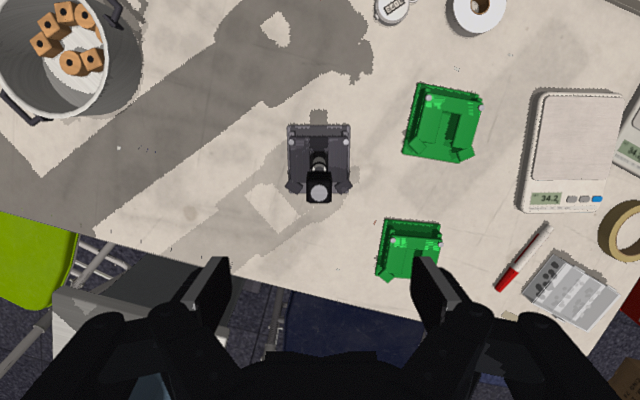

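The wrist view shows the stirrer standing upright in the grey holder, with its handle at (319,185). Its top is at z 0.18, so it is still drawn out, and its centre is (505,-229) mm, which is its starting place. The gripper is clear, so I'm handing in.

```bash
python3 -c "
from cell import ctrl
print(ctrl.finish_job())"
```

```text
the job is handed in; nothing more can be done
None
```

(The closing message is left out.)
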